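Serve a portion of sweets from the sideboard dispenser

TASK

Slide the white bowl along the sideboard until it stands under the spout of the sweet dispenser - push it with the fingers, do not pick it up. Then press the dispenser's rocking lever fully down once at its tail plate, so that its other end lifts the gate, keep it down until the three sweets have rolled into the bowl, and let it come up again so that the gate shuts on the other two. Do not touch the sweets, do not ring the bell, and leave the other things on the sideboard where they are.

Things in the scene. Friction and masses are not known exactly. Their poses are not given: they have to be found in the camera images.
- dispenser: Sweet dispenser, standing firm: walnut base slab 172 x 90 mm, 14 mm high (x = -72 to +100 mm), two posts and a clear-walled chute that slopes down at 12 degrees to an open spout. Origin on the sideboard under it; its -x axis points the way the spout points, z up. Five sweets wait in a row in the chute; a steel rocking lever straddles it, gate in front, press plate at the tail.
- gate_edge (a point): Middle of the lower edge of the gate, a steel plate at the lever's spout end that holds the sweets back. Pressing the tail plate lifts it; meanwhile a stop on the lever drops in behind the third sweet, so one full press lets just three out (about half a second to roll out). When the lever is let go the gate shuts and the other two roll down to it.
- lever (a joint): Angle of the rocking lever (rad): 0 at rest (gate shut, tail plate up), 0.32 fully pressed against its stop (gate up). The gate lets sweets pass from about 0.24. A spring returns it: just under 2 N on the tail plate starts it, 4 to 5 N holds it fully down.
- lever_pad (a point): Centre of the top face of the tail plate, the lever's press plate at the end away from the spout: 32 mm along the dispenser's x, 48 mm wide, 4 mm thick; at rest 125 mm above the sideboard, fully pressed 89 mm and about 5 mm further from the spout. z is the face normal; the face leans 12 degrees at rest, 6 degrees the other way when pressed.
- lever_hinge (a point): The lever's pivot axis, which runs along the dispenser's y; the plate's centre is 115 mm from it.
- spout (a point): Lower lip of the chute floor, where sweets drop off; 64 mm above the sideboard, underside at 60 mm.
- landing (a point): Point on the sideboard top about where the sweets come down, 37 mm beyond the spout lip and 55 mm from the end of the base slab: the bowl's centre belongs here.
- bowl: Loose round white porcelain bowl, 34 mm high, outside diameter 90 mm at the foot and 110 mm at the rim, straight flaring 4 mm wall, flat inside floor 5 mm up, 0.17 to 0.34 kg. Origin at the centre of its underside, z up. It starts on the sideboard in front of the spout, some 80 to 125 mm short of its place.
- bell: Bystander: chrome desk bell, 84 mm across, 57 mm high with its button; origin at the centre of its underside.
- bell_button (a joint): Bystander: travel of the bell's button (m), 0 up; it rings beyond 0.002.
- coasters: Bystander: wooden coaster set in a slotted holder, 104 x 104 mm, 53 mm high; origin at the centre of its underside.
- tape_dispenser: Bystander: orange plastic tape dispenser, 135 x 52 mm, 70 mm high; origin at the centre of its underside.
- stand: Bystander: three-pronged steel stand, 64 mm across, under the glass sphere; origin at the centre of its underside.
- glass_sphere_center (a point): Bystander: centre of a loose glass sphere, 60 mm diameter, resting on the stand; its top is 79 mm above the sideboard.
- sweet1_center (a point): Centre of a foil-wrapped chocolate ball, 25 mm diameter, 12 g: at the start the lowest, against the gate.
- sweet1: The same ball as sweet1_center (its origin turns as it rolls; use the centre).
- sweet2_center (a point): Centre of a foil-wrapped chocolate ball, 25 mm diameter, 12 g: at the start second from the gate.
- sweet2: The same ball as sweet2_center (its origin turns as it rolls; use the centre).
- sweet3_center (a point): Centre of a foil-wrapped chocolate ball, 25 mm diameter, 12 g: at the start third from the gate.
- sweet3: The same ball as sweet3_center (its origin turns as it rolls; use the centre).
- sweet4_center (a point): Centre of a foil-wrapped chocolate ball, 25 mm diameter, 12 g: at the start fourth from the gate.
- sweet4: The same ball as sweet4_center (its origin turns as it rolls; use the centre).
- sweet5_center (a point): Centre of a foil-wrapped chocolate ball, 25 mm diameter, 12 g: at the start fifth, the highest.
- sweet5: The same ball as sweet5_center (its origin turns as it rolls; use the centre).

How it is judged (in metres and radians):
On the way, in this order (a step that is already met when the one before it is completed fails the run):
1. the bowl stands under the spout (horizontal distance between bowl and landing below 0.04 m and height (world z) of bowl below 0.004 m), for 0.2 s.
2. the lever is pressed down and the gate is up, with the bowl under the spout (value of joint lever above 0.28 rad and horizontal distance between bowl and landing below 0.045 m), for 0.1 s.
At the end, for the whole second after the job is handed in: Sweets 1, 2 and 3 lie still in the bowl (centres within 50 mm of its axis, below 45 mm), sweets 4 and 5 are still in the chute behind the gate, the lever is back up (below 0.03 rad), and the bowl stands flat and still on the sideboard (horizontal distance between each of sweet1_center, sweet2_center, sweet3_center and bowl below 0.05 m and height (world z) of sweet1_center between 0.014 and 0.045 m and linear speed of each of sweet1, sweet2, sweet3 below 0.06 m/s and height (world z) of sweet2_center between 0.014 and 0.045 m and height (world z) of sweet3_center between 0.014 and 0.045 m and z of each of sweet4_center, sweet5_center in the frame of dispenser above 0.07 m and x of each of sweet4_center, sweet5_center in the frame of dispenser above -0.065 m and value of joint lever below 0.03 rad and height (world z) of bowl below 0.004 m and angle between bowl's own z axis and vertical below 0.06 rad and linear speed of bowl below 0.02 m/s); the robot touches nothing.
It fails at once if the bowl is lifted off the sideboard (height (world z) of bowl above 0.012 m).
It fails at once if the bowl is tipped by more than 20 degrees (angle between bowl's own z axis and vertical above 0.35 rad).
It fails at once if the robot touches a sweet (contact force between any of the fingers, the arm and sweet1 above 0.2 N or contact force between any of the fingers, the arm and sweet2 above 0.2 N or contact force between any of the fingers, the arm and sweet3 above 0.2 N or contact force between any of the fingers, the arm and sweet4 above 0.2 N or contact force between any of the fingers, the arm and sweet5 above 0.2 N).
It fails at once if the desk bell is rung (value of joint bell_button above 0.002 m).
It fails at once if the bell, coaster set, tape dispenser, glass sphere or its stand is shifted by more than 20 mm (distance of any of bell, coasters, tape_dispenser, glass_sphere_center, stand from where it was at the start of the episode above 0.02 m).
It also fails if it takes over 48 s, if anything falls off the work surface, if the arm or the gripper's body presses on something with over 40 N, if the wrist force passes 120 N, or if a joint passes its speed limit or range.

ROBOT

A 6-joint arm with a two-finger parallel gripper is mounted at the origin on the work surface. World frame = base frame: x ahead of the robot, y to its left, z up, the work surface at z = 0. Lengths are in mm, angles in rad, forces in N, time in s.
With the tool pointing down it reaches from about 275 to 750 mm from the base axis. Payload 10.2 kg.
Tool frame: the origin (TCP) lies at the very end of the fingers, on their centre line; the grasp point (between the pads) lies 19 mm behind it; x points along the fingers, z is the direction in which the jaws open and shut, and the axes are right-handed (so a half turn about x gives the same grasp; the last joint's range is limited). The gripper opens to 85 mm and grips with 20 to 120 N. Pads are 22 mm wide; open, the fingers measure 114 mm over their backs; the gripper's body (76 mm by 85 mm) begins 54 mm behind the grasp point. The pads swing forward as they close: fully open they stand 13 mm farther back than shut.
Start: joints at [1.034, 0.313, 1.498, -0, 1.331, -0.223], TCP at [162.067, 499.365, 231.294] pointing down, gripper open.
Joint ranges: [-2.94, 2.94], [-0.97, 2.17], [0.19, 2.56], [-1.23, 4.37], [0.02, 3.11], [-2.88, 2.88]. Speed limits (rad/s): [2.39, 2.39, 3.01, 3.14, 3.14, 3.14].

INTERFACE

Orientations are given as a unit quaternion [w, x, y, z].
In Python, from rig import sense, vision, job gives the robot as it stands. The module is installed in compiled form; this text tells all that it offers.
- The arm moves only by the shell command python3 -m pendant 'ROWS' [FORCE]. ROWS is JSON, a list of rows, each a list of 7 numbers: the turn, a rotation vector about the tool's x, y, z in rad, then the shift along the tool's x, y, z in cm, then the opening, from 0 (shut) to 1 (fully open). A call has exactly 5 rows; each row is the pose to reach, as a shift and turn from the pose commanded when the call began, along the tool's axes at that moment; what a row does not reach only later rows make up. A row lasts 1/8 s, in which the tool goes at most 62.5 mm and 10.7 degrees, less where a joint would pass 70% of its speed; a pose out of reach is approached as far as the arm can. A call with a gripper value outside its range is refused whole. The fingers move at their own pace and stop on an object; FORCE is the grip in N (left out, the last holds). Time passes only in rows, so rows that repeat a pose let the fingers close, or fill a call up. It gives the time, the measured TCP pose, the force and the opening at its end, in the units of the state.
- sense(): the state, without advancing time (a new reading comes with each control period).
- vision.capture(name): name is "scene" or "top"; returns the picture (400x640x3 uint8, red, green, blue); there is no depth.
- vision.calibration(name): a dict with "K" (3x3 intrinsics, pixels), "extrinsics" (4x4, takes a point from camera to world coordinates). Camera axes: x right, y up, looking along -z (the intrinsics and any distortion apply to the point x, -y, -z); pixel columns grow to the right and rows downward; lengths in mm; the calibration is good to about 2 mm. A picture is of the moment at which its call begins. calibration takes no time and is no camera call.
- job.finish_job(): hands the job in, once; it reports no verdict.
The state is a dict: "time_s": time; "joints": joint angles; "dq": joint speeds; "tau": joint torques, N m; "eef_pos": TCP position; "ee_rot": TCP orientation; "force": force on the tool from outside, world axes, zero at the start; "wrist_torque": the same for the moment, N m; "grip_width": opening from 0.0 (shut) to 1.0 (fully open).
Only numpy, scipy, OpenCV 4.12 (cv2) and the standard library are available. Lean on these libraries where they do the work, as an engineer would, in place of code of your own. Each camera call takes 0.05 s, during which the arm holds its last target.

## Working session

There is one attempt and no reset: what is moved stays moved. The work goes in short steps, Python scripts to look and compute and a shell command to move; the robot and the scene stay as the last step left them, time stands still between calls to the robot, and variables do not carry over. Pictures are saved under pics/ and viewed, and the job is handed in when it is done.

```bash
mkdir -p pics; ls
python3 - <<'E'
from rig import sense, vision, job
import cv2,numpy as np
np.set_printoptions(precision=4,suppress=True)
for n in("scene","top"):
    im=vision.capture(n); cv2.imwrite(f"pics/{n}0.png",im[:,:,::-1]); c=vision.calibration(n); print(n,c)
s=sense();print(s)
E
```

```text
pics
scene {'K': array([[423.5791,   0.    , 315.8455],
       [  0.    , 423.5791, 204.1124],
       [  0.    ,   0.    ,   1.    ]]), 'extrinsics': array([[  -0.0569,   -0.7101,    0.7018, 1349.9761],
       [   0.9983,   -0.0302,    0.0504,   44.6155],
       [  -0.0146,    0.7035,    0.7106,  891.0949],
       [   0.    ,    0.    ,    0.    ,    1.    ]])}
top {'K': array([[415.2562,   0.    , 324.4625],
       [  0.    , 415.2562, 196.2322],
       [  0.    ,   0.    ,   1.    ]]), 'extrinsics': array([[   0.0113,    0.9972,   -0.0737,  480.1108],
       [  -0.9998,    0.0101,   -0.0168,   -8.1079],
       [  -0.0161,    0.0739,    0.9971, 1306.7318],
       [   0.    ,    0.    ,    0.    ,    1.    ]])}
{'time_s': 0.1, 'joints': array([ 1.0336,  0.3134,  1.4983, -0.    ,  1.331 , -0.2234]), 'dq': array([ 0.0012, -0.0005, -0.0019,  0.0006, -0.0003, -0.0003]), 'tau': array([  0.0011, -41.29  , -26.0148,  -0.0002,   0.0029,  -0.    ]), 'eef_pos': array([161.9571, 499.1705, 230.812 ]), 'ee_rot': array([ 0.5716, -0.4159,  0.5723,  0.4156]), 'force': array([-0.3739,  0.5617,  0.5936]), 'wrist_torque': array([-0.0216,  0.0112, -0.0097]), 'grip_width': 1.000239853884585}
```

View pics/scene0.png

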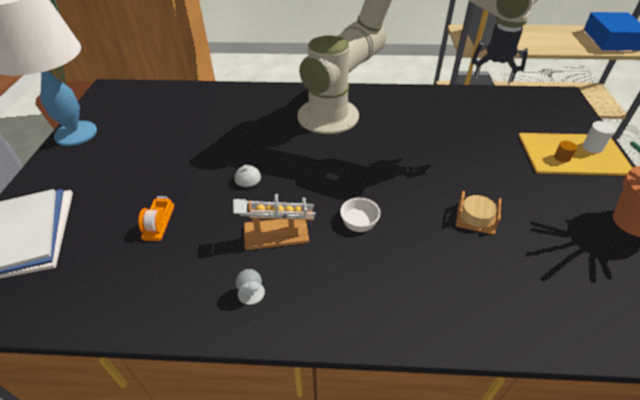

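View pics/top0.png

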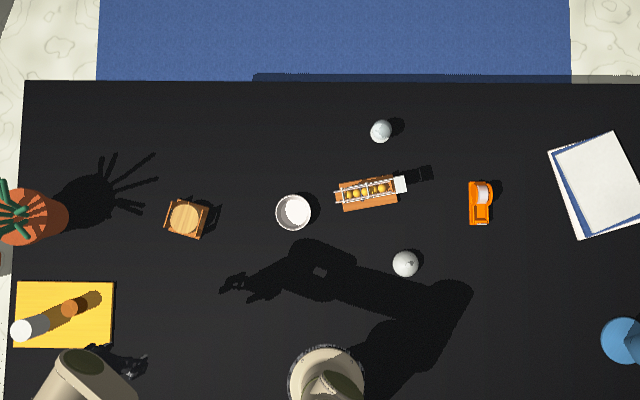

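The scene view has the dispenser near (275,220) with the spout to the right, the bowl at (360,214), the bell at (247,176) and the sphere at (250,285). In the top view the bowl is at (293,211), the dispenser at (370,190) with its spout left, towards +y, and the tail plate at (401,184). I'll zoom in next.

Run:
```python
import cv2
a=cv2.imread('pics/top0.png')[110:290,260:440]; b=cv2.imread('pics/scene0.png')[150:310,220:400]
cv2.imwrite('pics/top0z.png',cv2.resize(a,(720,720)[:2],interpolation=cv2.INTER_CUBIC)[:600])
cv2.imwrite('pics/scene0z.png',cv2.resize(b,None,fx=3.5,fy=3.5,interpolation=cv2.INTER_CUBIC))
```

```text
(no output)
```

View pics/top0z.png

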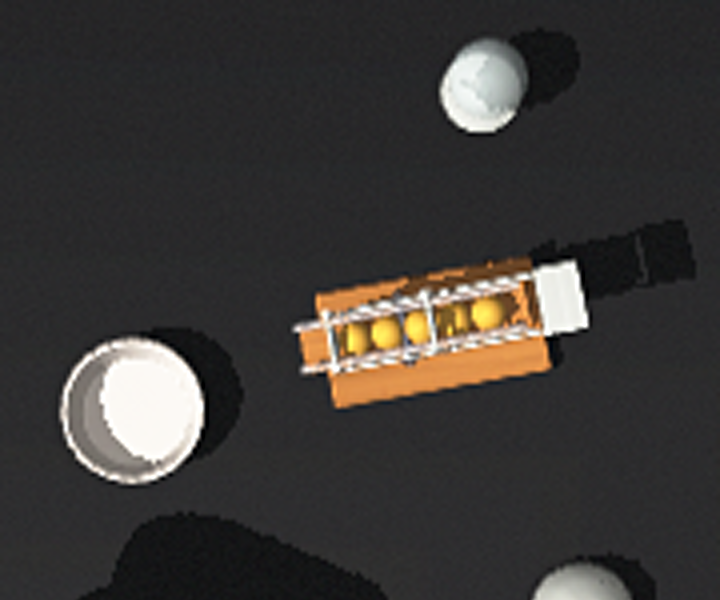

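View pics/scene0z.png

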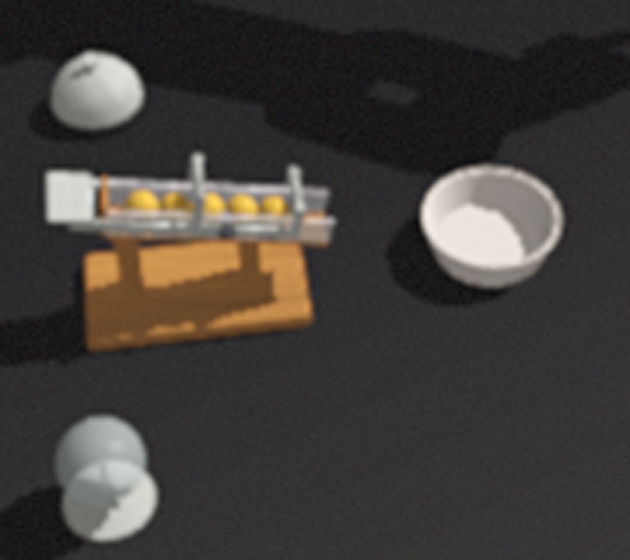

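```bash
cat > h.py <<'E'
import numpy as np, cv2
from rig import vision
def ray(n,u,v):
    c=vision.calibration(n);K=c['K'];E=c['extrinsics']
    d=np.array([(u-K[0,2])/K[0,0],-(v-K[1,2])/K[1,1],-1.0])
    return E[:3,3],E[:3,:3]@d
def onz(n,u,v,z):
    o,d=ray(n,u,v); return (o+d*(z-o[2])/d[2])
def proj(n,P):
    c=vision.calibration(n);K=c['K'];E=c['extrinsics']
    q=E[:3,:3].T@(np.asarray(P,float)-E[:3,3]); return np.array([K[0,0]*q[0]/-q[2]+K[0,2],K[1,1]*-q[1]/-q[2]+K[1,2]])
def bowl(n,im,roi):
    x0,y0,x1,y1=roi; hsv=cv2.cvtColor(im[y0:y1,x0:x1],cv2.COLOR_RGB2HSV)
    m=((hsv[...,2]>90)&(hsv[...,1]<60)).astype('uint8')
    cs,_=cv2.findContours(m,cv2.RETR_EXTERNAL,cv2.CHAIN_APPROX_NONE)
    c=max(cs,key=cv2.contourArea); return c.reshape(-1,2)+[x0,y0],m
E
python3 - <<'E'
from h import *
np.set_printoptions(precision=1,suppress=True)
im=cv2.imread('pics/top0.png')[:,:,::-1].copy()
def fit(im,n,roi,z):
    c,_=bowl(n,im,roi); P=np.array([onz(n,u,v,z)[:2] for u,v in c])
    (x,y),r=cv2.minEnclosingCircle(P.astype('float32')); e=cv2.fitEllipse(P.astype('float32')); return (x,y,r),e
print('top',fit(im,'top',(265,185,325,240),34))
sc=cv2.imread('pics/scene0.png')[:,:,::-1].copy()
print('scene blob (rim biased)',fit(sc,'scene',(335,190,390,240),34))
f=lambda z,pts:np.array([onz('top',260+(u-1.5)/4,110+(v-1.5)/4,z)[:2] for u,v in pts])
b=f(14,[(316,294),(336,409),(551,370),(530,258)]);print('base',b,np.linalg.norm(b-np.roll(b,-1,0),axis=1))
p=f(125,[(536,264),(576,260),(588,326),(546,335)]);print('plate',p,p.mean(0),np.linalg.norm(p-np.roll(p,-1,0),axis=1))
# scene base corners
g=lambda z,pts:np.array([onz('scene',220+(u-1.5)/3.5,150+(v-1.5)/3.5,z)[:2] for u,v in pts])
print('scene base',g(14,[(312,304),(87,330),(84,254),(300,244)]))
print('scene plate',g(125,[(45,171),(103,171),(103,219),(47,222)]),g(125,[(45,171),(103,171),(103,219),(47,222)]).mean(0))
# bell, sphere
for nm,(u,v),z in[('bell',(405,263),30),('sphere',(381,131),49)]: print(nm,onz('top',u,v,z))
E
```

```text
top ((524.4586791992188, 110.98151397705078, 56.0811653137207), ((524.1427612304688, 110.69001007080078), (107.88372039794922, 109.71609497070312), 93.76974487304688))
scene blob (rim biased) ((533.988037109375, 111.01066589355469, 66.76192474365234), ((532.15673828125, 108.356689453125), (110.5940933227539, 130.88951110839844), 86.2850341796875))
base [[ 617.2  -30.1]
 [ 527.4  -46.4]
 [ 559.5 -213.2]
 [ 647.1 -197. ]] [ 91.2 169.9  89.  169.6]
plate [[ 628.5 -185.1]
 [ 631.6 -213.6]
 [ 584.4 -221.9]
 [ 577.7 -192.1]] [ 605.5 -203.2] [28.7 48.  30.6 51.3]
scene base [[ 607.5  -29.8]
 [ 641.2 -199.9]
 [ 563.4 -216.1]
 [ 545.   -43.8]]
scene plate [[ 581.8 -226.8]
 [ 580.  -183.7]
 [ 628.7 -175.5]
 [ 633.4 -215.1]] [ 606.  -200.3]
bell [ 373.6 -233.5   30. ]
sphere [ 775.4 -158.    49. ]
```

```bash
cat >> h.py <<'E'
from rig import sense
from scipy.spatial.transform import Rotation as R
def st():
    s=sense(); q=s['ee_rot']; r=R.from_quat([q[1],q[2],q[3],q[0]]); return s,s['eef_pos'],r.as_matrix()
def to(P,jaw):   # cm in tool axes, plus rotvec to tool-down with jaw angle
    s,p,M=st(); d=M.T@(np.asarray(P,float)-p)/10
    best=None
    for k in(0,180):
        a=np.radians(jaw+k); z=np.array([np.cos(a),np.sin(a),0]); x=np.array([0,0,-1.]); T=np.c_[x,np.cross(z,x),z]
        rv=R.from_matrix(M.T@T).as_rotvec()
        if best is None or np.linalg.norm(rv)<np.linalg.norm(best): best=rv
    print('t %.2f'%s['time_s'],'tcp',p.round(1),'shift cm',d.round(2),'rotvec',best.round(3),'F',s['force'].round(1),'grip',round(s['grip_width'],2))
E
python3 - <<'E'
from h import *
np.set_printoptions(precision=3,suppress=True)
print(st()[2]); to([490.7,194.3,120],21.9)
E
```

```text
[[-0.001 -0.951  0.309]
 [-0.001  0.309  0.951]
 [-1.     0.    -0.001]]
t 0.10 tcp [162.  499.2 230.8] shift cm [ 11.09 -40.68 -18.84] rotvec [ 0.875 -0.001  0.   ] F [-0.4  0.6  0.6] grip 1.0
```

```bash
python3 -m pendant '[[0.17,0,0,0.5,-5,-2.3,0.6],[0.35,0,0,1.5,-10,-4.6,0.6],[0.52,0,0,2.5,-15.5,-7,0.6],[0.7,0,0,3.5,-21,-9.5,0.6],[0.875,0,0,4,-26,-12,0.6]]' 40; python3 -c "
from h import *
to([490.7,194.3,100],21.9)"
```

```text
time_s: 0.72
eef_pos: [373.4, 303.3, 190.7]
ee_rot: [0.694, -0.132, 0.695, 0.132]
force: [0.5, -0.1, -0.4]
grip_width: 0.601
t 0.72 tcp [373.4 303.3 190.7] shift cm [  9.06 -14.44   6.92] rotvec [-0.006 -0.001  0.   ] F [ 0.5 -0.1 -0.4] grip 0.6
```

```bash
python3 -m pendant '[[0,0,0,2,-4.5,2,0.6],[0,0,0,4,-9,4,0.6],[0,0,0,6.5,-14.4,6.9,0.6],[0,0,0,10,-14.4,6.9,0.6],[0,0,0,12,-14.4,6.9,0.6]]'
python3 - <<'E'
from h import *
to([490.7,194.3,11],21.9)
im=vision.capture('scene');cv2.imwrite('pics/s1.png',cv2.resize(im[120:320,220:460,::-1],None,fx=3,fy=3,interpolation=cv2.INTER_CUBIC))
E
```

```text
time_s: 1.35
eef_pos: [489.6, 196.2, 69.1]
ee_rot: [0.693, -0.134, 0.695, 0.134]
force: [0.7, 0.9, -0.8]
grip_width: 0.602
t 1.35 tcp [489.6 196.2  69.1] shift cm [ 5.81 -0.22  0.05] rotvec [-0.002 -0.003 -0.001] F [ 0.7  0.9 -0.8] grip 0.6
```

View pics/s1.png

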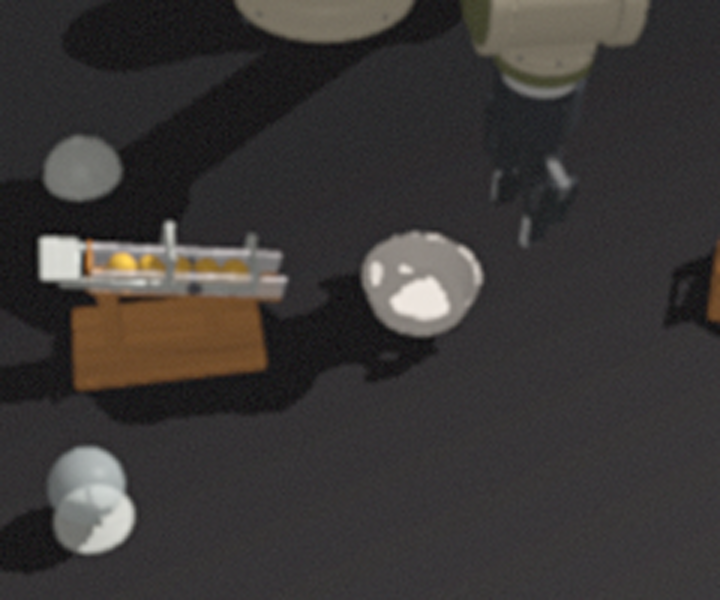

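The fingers hang at about (530,210) in the zoom, behind the bowl at (420,283) and on the side away from the spout. Next I lower them and begin the push, which runs along tool -y.

```bash
python3 -m pendant '[[0,0,0,2.5,0,0,0.6],[0,0,0,5,0,0,0.6],[0,0,0,5.7,0,0,0.6],[0,0,0,5.7,-1,0,0.6],[0,0,0,5.7,-2,0,0.6]]' && python3 -m pendant '[[0,0,0,0,-1,0,0.6],[0,0,0,0,-2,0,0.6],[0,0,0,0,-3,0,0.6],[0,0,0,0,-4,0,0.6],[0,0,0,0,-5,0,0.6]]'
cat > bw.py <<'E'
from h import *
import sys
k=sys.argv[1]
im=vision.capture('top')
cv2.imwrite(f'pics/{k}.png',cv2.resize(im[130:270,250:430,::-1],None,fx=4,fy=4,interpolation=cv2.INTER_CUBIC))
im2=vision.capture('scene');cv2.imwrite(f'pics/{k}s.png',cv2.resize(im2[140:300,220:420,::-1],None,fx=3.5,fy=3.5,interpolation=cv2.INTER_CUBIC))
to([490.7,194.3,11],21.9)
E
python3 bw.py b1
```

```text
time_s: 2.02
eef_pos: [498.4, 177.9, 15.3]
ee_rot: [0.695, -0.134, 0.694, 0.134]
force: [-0.3, -0.2, -0.0]
grip_width: 0.598
time_s: 2.65
eef_pos: [516.4, 131.6, 14.4]
ee_rot: [0.694, -0.134, 0.694, 0.134]
force: [-1.4, 1.6, 1.6]
grip_width: 0.598
t 2.75 tcp [516.6 131.1  14.3] shift cm [ 0.32  6.83 -0.05] rotvec [-0.001  0.     0.   ] F [-0.2  0.1  0.6] grip 0.6
```

View pics/b1.png

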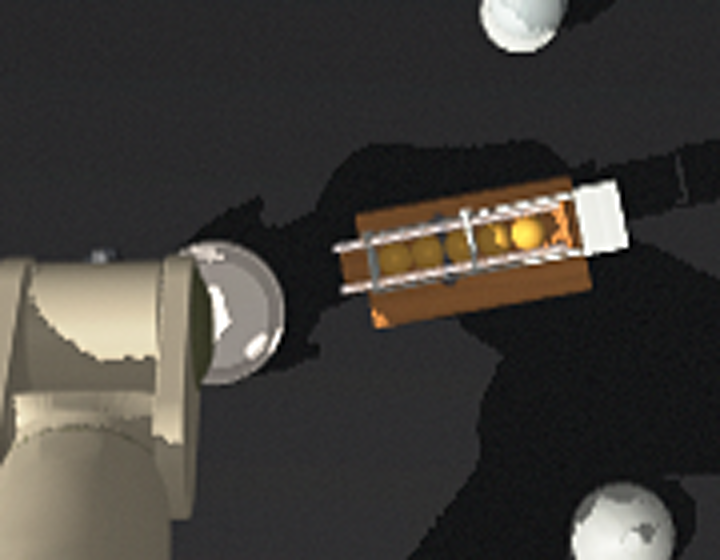

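View pics/b1s.png

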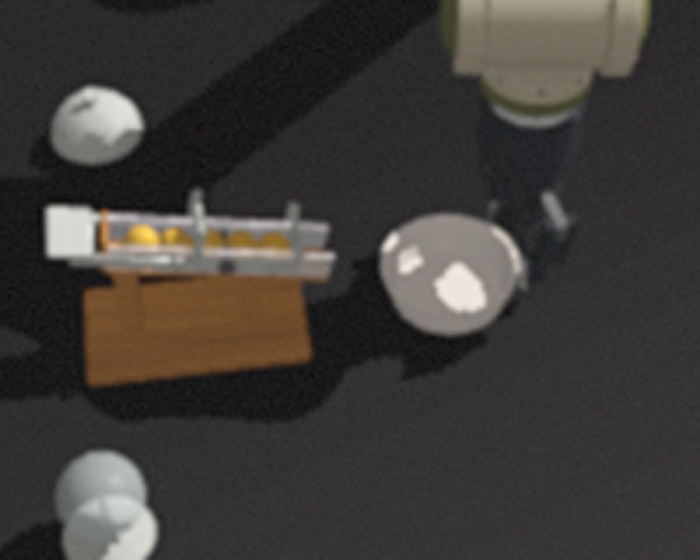

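The top view shows the bowl pushed, with its right rim edge at zoom (284,313), top about (215,241) and bottom about (215,384). The fingers cradle it. I'll turn that into a position.

```bash
cat > fitb.py <<'E'
from h import *
import sys
from scipy.optimize import least_squares
def fitpts(pts):
    P=np.array([onz('top',250+(u-1.5)/4,130+(v-1.5)/4,34)[:2] for u,v in pts])
    r=least_squares(lambda c:np.linalg.norm(P-c,axis=1)-55,P.mean(0)-[0,-30]); return r.x.round(1),r.fun.round(1)
E
python3 - <<'E'
from fitb import *
print(fitpts([(284,313),(279,340),(279,287),(262,260),(220,241),(262,366),(220,384)]))
L=np.array([562,16.9]);print(L-fitpts([(284,313),(279,340),(279,287),(262,260),(262,366)])[0])
E
```

```text
(array([537.9,  79.4]), array([-0.3,  0. , -0.5,  0.3,  0.4,  0.7, -0.1]))
[ 24.4 -62.6]
```

```bash
python3 -m pendant '[[0,0,0,0,-0.9,0,0.6],[0,0,0,0,-1.8,0,0.6],[0,0,0,0,-2.7,0,0.6],[0,0,0,0,-3.5,0,0.6],[0,0,0,0,-4.2,0,0.6]]' && python3 -m pendant '[[0,0,0,0,-0.6,0,0.6],[0,0,0,0,-1.2,0,0.6],[0,0,0,0,-1.7,0,0.6],[0,0,0,0,-2.0,0,0.6],[0,0,0,0,-2.2,0,0.6]]'; python3 bw.py b2
```

```text
time_s: 3.38
eef_pos: [532.0, 92.6, 14.3]
ee_rot: [0.694, -0.134, 0.694, 0.134]
force: [0.0, 0.2, 0.1]
grip_width: 0.603
time_s: 4.0
eef_pos: [540.0, 72.6, 14.3]
ee_rot: [0.694, -0.134, 0.694, 0.134]
force: [-1.1, 2.0, 0.5]
grip_width: 0.606
t 4.10 tcp [540.   72.6  14.3] shift cm [ 0.33 13.13 -0.04] rotvec [-0. -0.  0.] F [-0.3  0.9 -0.7] grip 0.6
```

View pics/b2.png

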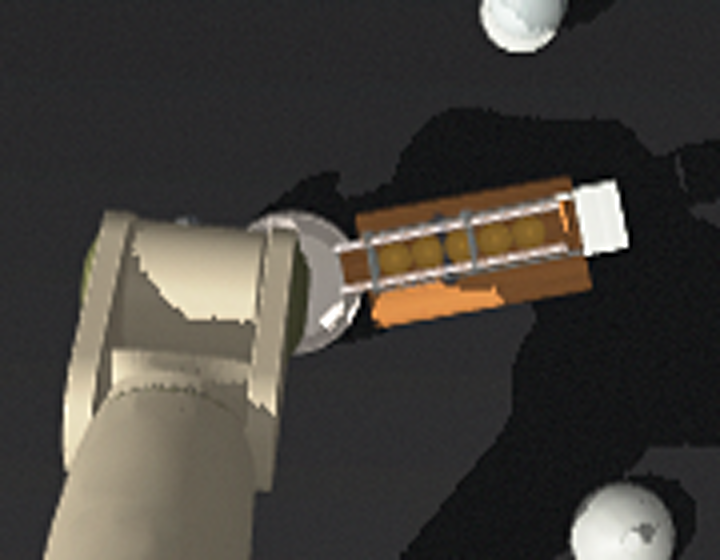

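View pics/b2s.png

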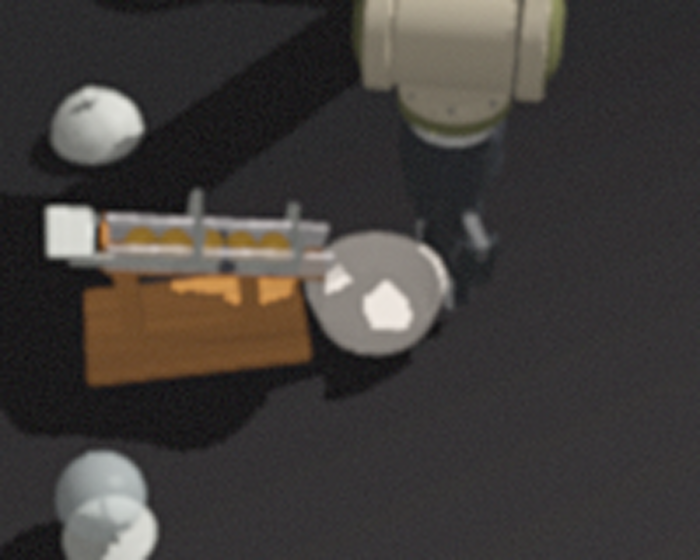

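The bowl's edge now reaches the spout at (360,280), right beside the slab. I'll retreat back and up, then measure it unobstructed.

```bash
python3 -m pendant '[[0,0,0,0,1,0,0.6],[0,0,0,0,3,0,0.6],[0,0,0,-3,6,0,0.6],[0,0,0,-8,9,0,0.6],[0,0,0,-14,12,0,0.6]]'&& python3 -m pendant '[[0,0,0,-5,0,0,0],[0,0,0,-10,0,0,0],[0,0,0,-10,0,0,0],[0,0,0,-10,4,0,0],[0,0,0,-10,8,0,0]]'; python3 bw.py b3
```

```text
time_s: 4.72
eef_pos: [494.4, 184.2, 151.3]
ee_rot: [0.694, -0.135, 0.695, 0.135]
force: [0.7, -0.6, 0.9]
grip_width: 0.599
time_s: 5.35
eef_pos: [464.8, 257.8, 249.1]
ee_rot: [0.694, -0.134, 0.695, 0.134]
force: [0.7, 0.2, -0.3]
grip_width: -0.0
t 5.45 tcp [463.9 259.6 249.1] shift cm [23.8  -7.08  0.07] rotvec [ 0.004 -0.002 -0.001] F [ 0.4  0.1 -0.5] grip 0.0
```

View pics/b3.png

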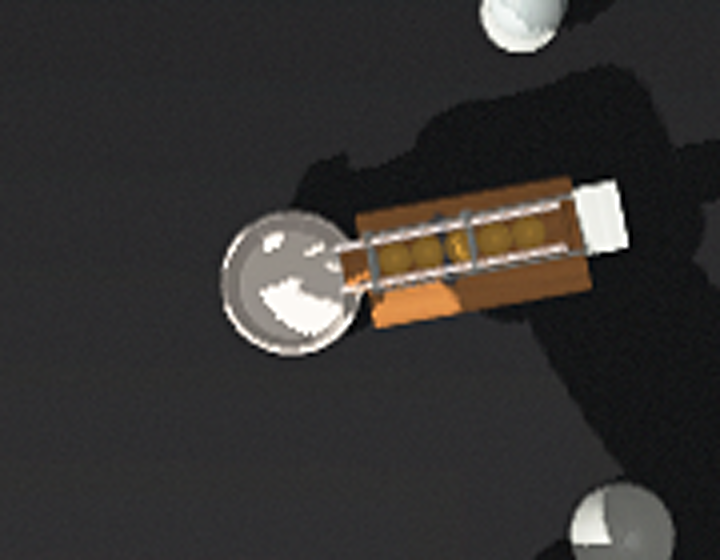

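View pics/b3s.png

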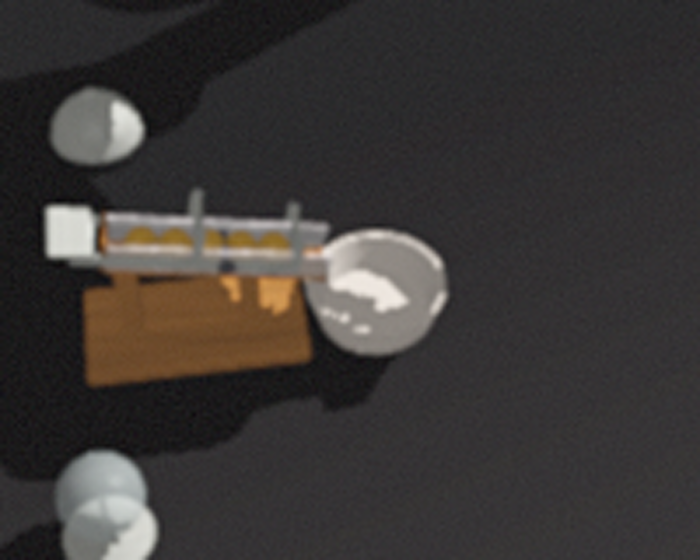

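Run:
```python
from fitb import *
c=fitpts([(221,283),(290,211),(292,355),(240,233),(240,331),(337,338)]);print(c)
# spout lip and chute axis near z~66
for uv in[(334,247),(341,291)]: print(onz('top',250+(uv[0]-1.5)/4,130+(uv[1]-1.5)/4,70))
# plate corners in this view
p=np.array([onz('top',250+(u-1.5)/4,130+(v-1.5)/4,z)[:2] for u,v,z in[(575,185,122),(616,179,128),(629,248,128),(584,256,122)]]);print(p.round(1),p.mean(0).round(1))
s=np.array([-.183,.983]);q=p.mean(0)-s*4;print('press',q)
to([q[0],q[1],150],10.5)
```

```text
(array([561.8,  18.7]), array([-0.3,  0.1,  0.7,  0.4, -0.3, -0.2]))
[586.30741875 -12.93346103  70.        ]
[553.43708407 -18.47294723  70.        ]
[[ 628.1 -184.8]
 [ 631.9 -213. ]
 [ 582.7 -222.1]
 [ 577.2 -191.2]] [ 605.  -202.8]
press [ 605.70649667 -206.71071766]
t 5.45 tcp [463.9 259.6 249.1] shift cm [  9.87 -48.55  -4.4 ] rotvec [ 0.203 -0.002 -0.001] F [ 0.4  0.1 -0.5] grip 0.0
```

Bowl centre measures (561.8, 18.7). The landing is (562, 17) from the slab and (563, 21) from the spout lip, so it is within about 3 mm. Next I go over the tail plate with the fingers shut.

```bash
python3 -m pendant '[[0.04,0,0,0,-5,-0.5,0],[0.08,0,0,0,-10.5,-1,0],[0.12,0,0,0,-16,-1.5,0],[0.16,0,0,0,-22,-2,0],[0.2,0,0,0,-28,-2.5,0]]'; python3 -c "
from h import *
to([605.7,-206.7,160],10.5)"
```

```text
time_s: 6.08
eef_pos: [547.2, -14.3, 249.3]
ee_rot: [0.704, -0.064, 0.705, 0.064]
force: [0.9, 0.1, -0.0]
grip_width: 0.002
t 6.08 tcp [547.2 -14.3 249.3] shift cm [  8.92 -19.98   2.3 ] rotvec [-0.002 -0.001 -0.001] F [ 0.9  0.1 -0. ] grip 0.0
```

```bash
python3 -m pendant '[[0,0,0,0,-5,0.6,0],[0,0,0,0,-10,1.2,0],[0,0,0,0,-15,1.8,0],[0,0,0,2,-20,2.3,0],[0,0,0,6,-20,2.3,0]]'; python3 -m pendant '[[0,0,0,1,0,0,0],[0,0,0,3,0,0,0],[0,0,0,3,0,0,0],[0,0,0,3,0,0,0],[0,0,0,3,0,0,0]]'; python3 bw.py b4;python3 -c "
from h import *
to([605.7,-206.7,125],10.5)"
```

```text
time_s: 6.7
eef_pos: [606.4, -208.5, 188.7]
ee_rot: [0.705, -0.063, 0.704, 0.063]
force: [0.2, -0.3, -0.4]
grip_width: -0.003
time_s: 7.32
eef_pos: [606.6, -205.2, 161.4]
ee_rot: [0.705, -0.065, 0.704, 0.064]
force: [0.5, 0.1, 0.5]
grip_width: 0.001
t 7.42 tcp [ 606.4 -205.3  161. ] shift cm [14.96 41.4  -4.15] rotvec [-0.2    0.001  0.001] F [-0.3  0.6 -0.8] grip -0.0
t 7.42 tcp [ 606.4 -205.3  161. ] shift cm [ 3.6  -0.12 -0.1 ] rotvec [-0.001  0.001  0.001] F [-0.3  0.6 -0.8] grip -0.0
```

View pics/b4s.png

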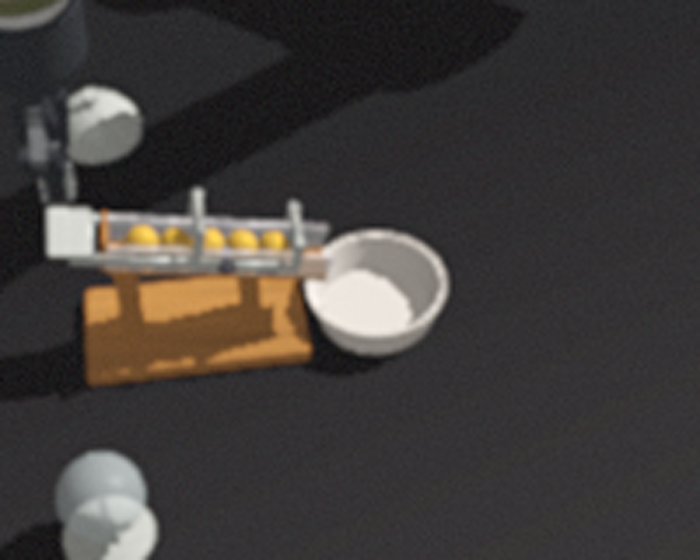

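View pics/b4.png

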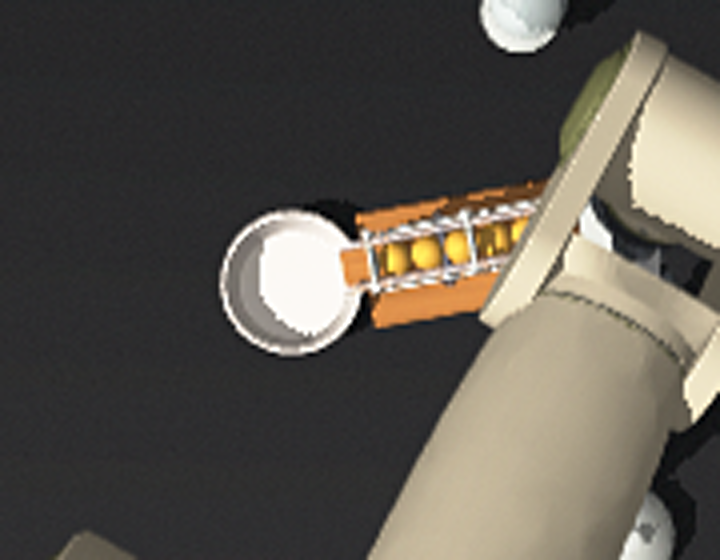

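The gripper stands over the tail plate (plate at about (70,232), fingers at about (55,195) in the zoom), and the bowl is clear under the spout. Now the press.

```bash
python3 -m pendant '[[0,0,0,2,0,0,0],[0,0,0,3.4,0,0,0],[0,0,0,5,-0.1,0,0],[0,0,0,6.6,-0.3,0,0],[0,0,0,7.2,-0.4,0,0]]'; python3 -m pendant '[[0,0,0,0,0,0,0],[0,0,0,0,0,0,0],[0,0,0,0,0,0,0],[0,0,0,0,0,0,0],[0,0,0,0,0,0,0]]'; python3 bw.py b5
```

```text
time_s: 8.05
eef_pos: [607.0, -209.0, 87.9]
ee_rot: [0.704, -0.064, 0.704, 0.065]
force: [-4.4, 3.5, 22.2]
grip_width: -0.002
time_s: 8.68
eef_pos: [607.2, -209.4, 89.0]
ee_rot: [0.704, -0.064, 0.704, 0.064]
force: [-1.8, 0.1, 6.9]
grip_width: 0.001
t 8.78 tcp [ 607.2 -209.4   89. ] shift cm [ 7.77 41.81 -4.16] rotvec [-0.2    0.001  0.001] F [-2.5  1.5  8.3] grip -0.0
```

View pics/b5s.png

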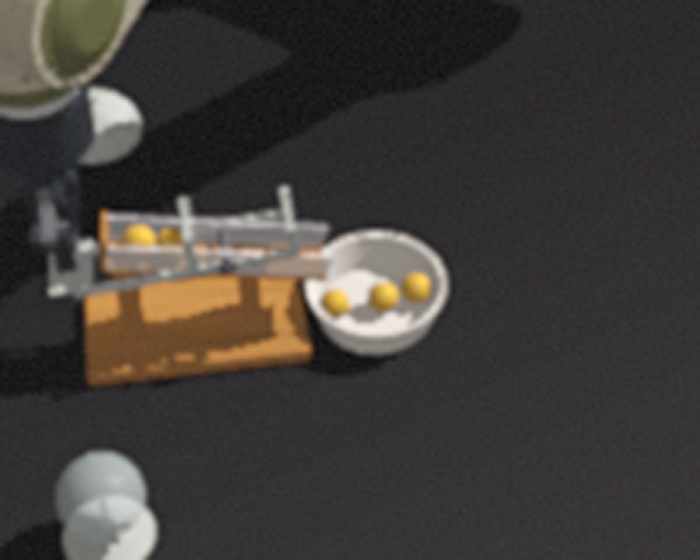

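View pics/b5.png

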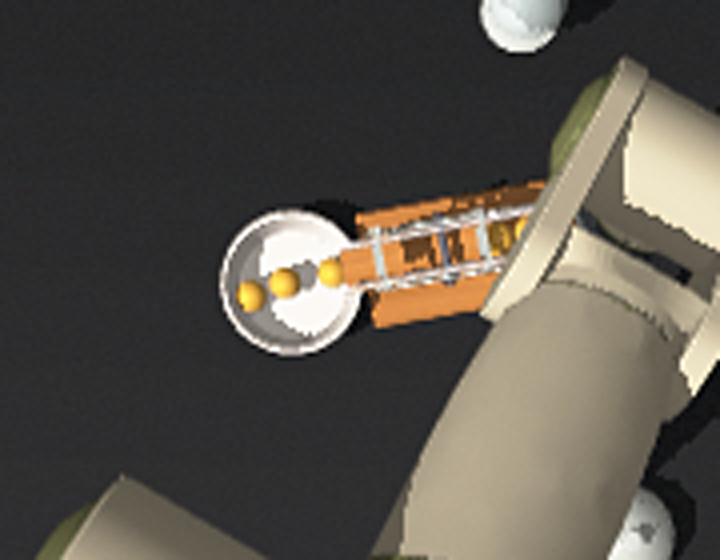

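Three sweets are in the bowl at (250,296), (285,283) and (331,271). Two remain behind the stop, and the lever is on its stop (TCP z 89, about 8 N). Releasing.

```bash
python3 -m pendant '[[0,0,0,-2,0.2,0,0],[0,0,0,-5,0.4,0,0],[0,0,0,-9,0.4,0,0],[0,0,0,-14,0.4,0,0],[0,0,0,-19,0.4,0,0]]'; python3 -m pendant '[[0,0,0,0,0,-5,0],[0,0,0,0,0,-10,0],[0,0,0,0,0,-15,0],[0,0,0,0,0,-18,0],[0,0,0,0,0,-18,0]]';python3 -m pendant '[[0,0,0,0,0,0,0],[0,0,0,0,0,0,0],[0,0,0,0,0,0,0],[0,0,0,0,0,0,0],[0,0,0,0,0,0,0]]'; python3 bw.py b6
python3 - <<'E'
import cv2
E
```

```text
time_s: 9.4
eef_pos: [606.0, -205.3, 279.3]
ee_rot: [0.704, -0.064, 0.704, 0.064]
force: [0.1, -0.0, 0.2]
grip_width: -0.003
time_s: 10.02
eef_pos: [428.0, -238.3, 278.4]
ee_rot: [0.704, -0.064, 0.704, 0.063]
force: [0.7, 0.6, -0.4]
grip_width: -0.001
time_s: 10.65
eef_pos: [429.3, -237.8, 278.2]
ee_rot: [0.704, -0.064, 0.704, 0.064]
force: [0.4, 0.4, -0.1]
grip_width: -0.002
t 10.75 tcp [ 429.2 -237.8  278.2] shift cm [26.72 41.39 13.87] rotvec [-0.2  0.   0. ] F [-1.   0.3  1.1] grip 0.0
```

View pics/b6s.png

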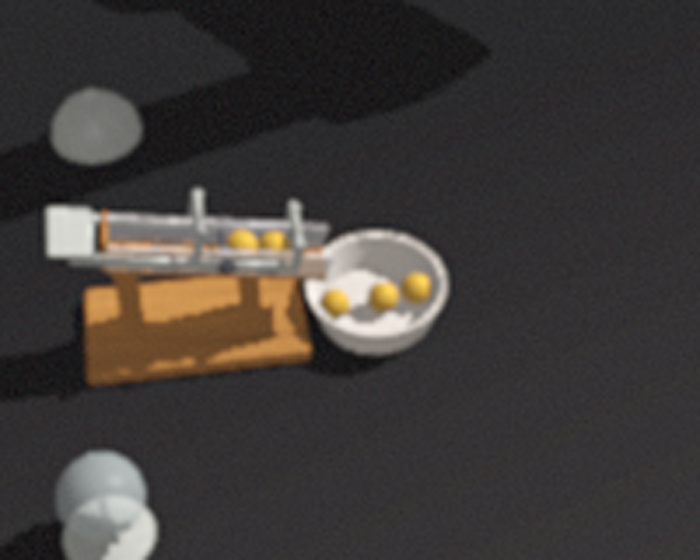

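View pics/b6.png

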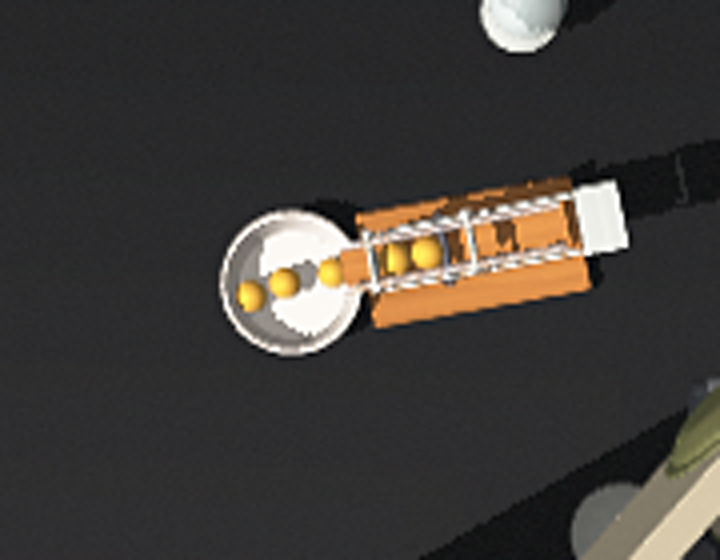

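The gate is shut with the two remaining sweets at (397,257) and (427,252). The three in the bowl haven't moved since the last picture and lie within about 35 mm of its axis. The lever is up and the arm is clear.

```bash
python3 -c "
from rig import job; print(job.finish_job())"
```

```text
the job is handed in; nothing more can be done
None
```

The job is done and handed in at about 10.8 s of the 48 s allowed; no verdict is reported.

- **Bowl:** I pushed it with the half-open fingers to (561.8, 18.7) mm. That is within about 3 mm of both landing estimates: (562, 17) from the slab and (563, 21) from the spout lip.
- **Lever:** One press at the tail plate brought it to its stop (tool tip at z = 89 mm). The force peaked near 22 N and settled at about 7–8 N. I held it until the pictures showed three sweets in the bowl, then let it up.
- **Last pictures:** Three sweets lie still in the bowl, within about 35 mm of its axis. The other two sit behind the shut gate, the lever is back up and the arm is clear.
- **Bystanders:** The glass sphere and stand show at the same pixels as before, and so does the bell in the scene view. I did not re-measure the coasters or tape dispenser at the end, but the arm never went near them. The bell button's travel could not be read directly.

No checks failed. The first scene-view fit of the bowl came out about 10 mm off from the top view, because its outline includes the bowl's side, so I used the top view instead.

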